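# Isolate the battery feed

### The arm

A 7-joint arm with a two-finger parallel gripper is mounted at the origin on a cart in front of the work surface, level with it; the furniture and walls round the work are solid. World frame = base frame: x ahead of the robot, y to its left, z up, the work surface at z = 0. Lengths are in m, angles in rad, forces in N, time in s.
With the tool pointing down it reaches from about 0.4 to 0.9 m from the base axis. Payload 5.5 kg.
Tool frame: the origin (TCP) lies at the very end of the fingers, on their centre line; the grasp point (between the pads) lies 19 mm behind it; z points along the fingers, y is the line along which they close (so a half turn about z gives the same grasp; the last joint's range is limited). The gripper opens to 92 mm and grips with 3 to 60 N. Pads are 19 mm wide; open, the fingers measure 130 mm over their backs; the gripper's body (75 mm by 190 mm) begins 47 mm behind the grasp point.
Start: joints at [-0.915, 0.501, -0.427, 1.55, 0.221, 1.138, -0.21], TCP at [0.249, 0.601, 0.227] pointing down, gripper open.
Joint ranges: [-2.88, 2.88], [-0.31, 2.03], [-1.54, 1.56], [0.2, 2.42], [-1.41, 4.55], [0.19, 2.02], [-2.57, 2.57]. Speed limits (rad/s): [2.57, 2.57, 3.14, 3.14, 3.14, 3.14, 3.14].

### API

Orientations are given as a rotation vector (axis times angle).
In Python, from plant import arm gives the robot as it stands. The module is installed in compiled form; this text tells all that it offers. Calls block until the motion is done:
- arm.move_ptp(position, orientation): joint-space move of the TCP to a pose.
- arm.move_linear(position, rotation=None, max_speed=0.15, stop_force=None): straight line of the TCP; rotation=None keeps the orientation; max_speed is the mean speed in m/s. With stop_force (N) it stops when the force on the tool has changed by that much, and returns True; else False.
- arm.set_joints(angles): joint-space move.
- arm.set_gripper(opening, f_grip=None): finger opening in m; f_grip is the grip in N (None keeps the last); returns when the fingers have stopped.
- arm.pause(seconds).
- arm.inverse_kinematics(position, orientation): joint angles nearest the present ones, or None.
- arm.get_state(): the state.
- arm.capture(name): name is "scene" or "side" or "wrist"; returns a dict with "img" (400x640x3 uint8, red, green, blue), "fx", "fy", "cx", "cy" (pixels), "R" (3x3) and "t" (3): a world point X has camera coordinates R X + t; the wrist camera has in their place "hand_eye" (4x4, takes a point from camera to tool coordinates, whose origin is the TCP and whose axes are the flange's). Camera axes: x right, y down, z forward; pixel columns grow to the right and rows downward; lengths in m; the calibration is good to about 2 mm. The wrist camera is an equidistant fisheye: a pixel r from the principal point sees the ray r / f radians off the axis. A picture is of the moment at which its call begins: read the wrist's pose just before it. There is no depth.
A pose or a line that the arm cannot do raises arm.IKError and nothing moves.
- arm.sign_off(): hands the job in; it is judged then, once.
The state is a dict: "clock": time; "q": joint angles; "joint_vel": joint speeds; "joint_efforts": joint torques, N m; "tcp_pos": TCP position; "eef_rot": TCP orientation; "ft_force": force on the tool from outside, world axes, zero at the start; "ft_torque": the same for the moment, N m; "opening": finger opening in m; "grasp_force": force on a finger pad.
Only numpy, scipy, OpenCV 4.12 (cv2) and the standard library are available. Lean on these libraries where they do the work, as an engineer would, in place of code of your own. Each camera call takes 0.05 s, during which the arm holds its last target. There are 200 camera calls.

### The job

Make the hydraulic power pack safe to work on: flip the battery isolator switch with the red lever from its live side (green stripe) over its centre to its off side (white stripe), until it snaps over and stays there. Leave the other isolator, the one with the yellow lever, switched on as it is.

Things in the scene. Friction and masses are not known exactly. Their poses are not given: they have to be found in the camera images.
- red_isolator: Isolator with the red lever: grey box 80 (x) x 60 mm, black top 45 mm high, on a foot 90 x 64 mm fixed to the table. Origin: centre of the underside; z up. On top a green stripe (live) at its x = -29 mm, a white one (off) at x = +29 mm; copper studs reach 46 mm out along +-y. Lever pivot: 48 mm above the origin, axis along the box's y.
- red_lever (a joint): Angle (rad) of the red lever, a round bat 70 mm from pivot to tip, 16 mm thick: 0 = leaning 0.55 rad to the box's -x, over the green stripe (start); 0.55 upright; 1.1 = leaning to +x, over the white stripe (off): rigid stops. At a stop its tip is 37 mm off centre, 108 mm above the table. About 5 N at the tip along +x moves it; just past upright it snaps to the far stop, so push no farther.
- yellow_isolator: A second isolator, the same in sizes and frame but with a yellow lever; fixed to the table at least 140 mm from the first, to its left or right. It stays switched on.
- yellow_lever (a joint): Angle of the yellow lever in rad, with the same meaning; it starts at 0 (live) and must stay there.

How it is judged:
At the end, for the whole second after the job is handed in: The red lever stays at its off stop over the white stripe (above 1.0 of 1.1 rad) and the yellow lever is still at its live stop over the green stripe (below 0.15 rad) (value of joint red_lever above 1 rad and value of joint yellow_lever below 0.15 rad); the robot touches nothing.
It fails at once if the yellow lever is pushed half-way or more towards off (value of joint yellow_lever above 0.5 rad).
It also fails if it takes over 24 s, if anything falls off the work surface, if the arm or the gripper's body presses on something with over 40 N, if the wrist force passes 120 N, or if a joint passes its speed limit or range.

## Working session

There is one attempt and no reset: what is moved stays moved. The work goes in short steps, each a Python script; the robot and the scene stay as the last script left them, time stands still between calls to the robot, and variables do not carry over. Pictures are saved under pics/ and viewed, at most 10 in all, crops included, and the job is handed in when it is done.

```bash
mkdir -p pics
python3 - <<'E'
from plant import arm
import cv2,pickle
s=arm.get_state();print(s['clock'],s['tcp_pos'],s['eef_rot'])
d={n:arm.capture(n) for n in("scene","side","wrist")}
d['state']=s
pickle.dump(d,open('d.pkl','wb'))
for n in("scene","side","wrist"):
    cv2.imwrite(f'pics/{n}.png',d[n]['img'][...,::-1]); print(n,{k:v for k,v in d[n].items() if k!='img'})
E
```

```text
0.0 [0.24856647 0.5998294  0.22567689] [-6.12894610e-01 -3.08078261e+00  2.99897957e-03]
scene {'fx': 415.3582120077986, 'fy': 415.3582120077986, 'cx': 323.186176879225, 'cy': 206.8548607104136, 'R': array([[-0.48320263, -0.87545257, -0.00990028],
       [-0.54626024,  0.31030461, -0.77801722],
       [ 0.68418928, -0.37053184, -0.62816493]]), 't': array([0.43684688, 0.28471277, 0.56667895])}
side {'fx': 458.33161598774444, 'fy': 458.33161598774444, 'cx': 315.1333317765336, 'cy': 193.58769326074977, 'R': array([[-0.95351347, -0.30078886, -0.01838801],
       [-0.09644796,  0.36241487, -0.92701308],
       [ 0.2854993 , -0.88214598, -0.37457793]]), 't': array([0.57402421, 0.03141123, 0.91004417])}
wrist {'fx': 309.70691628693146, 'fy': 309.70691628693146, 'cx': 324.1558478754643, 'cy': 201.52516092353451, 'hand_eye': array([[ 1.55057915e-04, -9.52501882e-01, -3.04532658e-01,
         8.34278540e-02],
       [ 9.99999670e-01, -9.53531808e-05,  8.07407486e-04,
         6.06202376e-04],
       [-7.98095308e-04, -3.04532683e-01,  9.52501553e-01,
        -1.58916043e-01],
       [ 0.00000000e+00,  0.00000000e+00,  0.00000000e+00,
         1.00000000e+00]])}
```

View pics/scene.png

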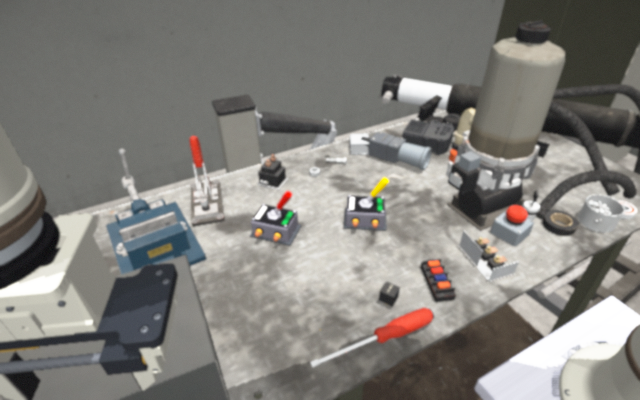

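View pics/side.png

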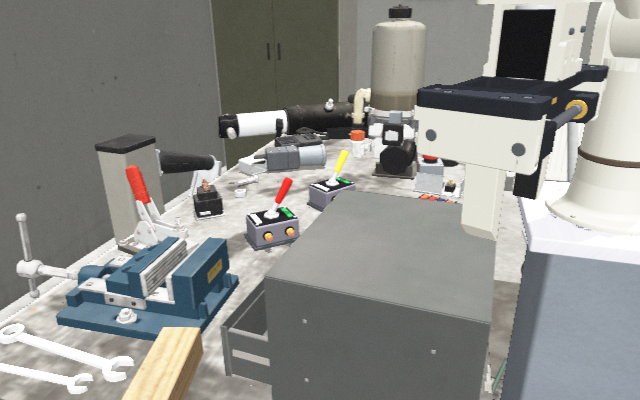

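The scene picture shows the red isolator at about (275,225), with its lever tip at (287,196), the green stripe at (289,217) and the white one at (260,213). The yellow one is at (366,212). In the side picture the red lever tip is at (286,182), green at (285,212) and white at (258,215). A vise, a toggle clamp and a cabinet stand nearby.

```bash
cat > h.py <<'E'
import numpy as np
def ray(c,p):
    d=c['R'].T@np.array([(p[0]-c['cx'])/c['fx'],(p[1]-c['cy'])/c['fy'],1]); return -c['R'].T@c['t'],d/np.linalg.norm(d)
def plane(c,p,z):
    o,d=ray(c,p); return o+d*(z-o[2])/d[2]
def tri(c1,p1,c2,p2):
    A=np.zeros((3,3));b=np.zeros(3);r=[ray(c1,p1),ray(c2,p2)]
    for o,d in r:
        M=np.eye(3)-np.outer(d,d);A+=M;b+=M@o
    X=np.linalg.solve(A,b); return X,[round(float(np.linalg.norm((np.eye(3)-np.outer(d,d))@(X-o))),4) for o,d in r]
E
python3 - <<'E'
import pickle,cv2,numpy as np
from h import *
np.set_printoptions(precision=4,suppress=True)
d=pickle.load(open('d.pkl','rb'))
roi={'scene':[(240,180,310,250),(335,170,400,235)],'side':[(240,165,310,255),(300,140,360,212)]}
rng={'red':[((0,150,90),(8,255,255)),((172,150,90),(180,255,255))],'yellow':[((24,150,120),(34,255,255))],'green':[((55,130,60),(85,255,255))],'white':[((0,0,205),(180,30,255))]}
for n in roi:
    c=d[n];hsv=cv2.cvtColor(c['img'],cv2.COLOR_RGB2HSV)
    for i,(x0,y0,x1,y1) in enumerate(roi[n]):
        for k,rs in rng.items():
            m=sum(cv2.inRange(hsv[y0:y1,x0:x1],*r) for r in rs)
            N,L,S,C=cv2.connectedComponentsWithStats(m)
            for j in range(1,N):
                if S[j,4]<15: continue
                ys,xs=np.where(L==j); t=ys.argmin()
                print(n,i,k,S[j],(C[j]+[x0,y0]).round(1),'top',xs[ys==ys.min()].mean()+x0,ys.min()+y0,'z45:',plane(c,C[j]+[x0,y0],.0455)[:2])
ims=[cv2.resize(d['scene']['img'][170:250,230:400],None,fx=4,fy=4,interpolation=2),cv2.resize(d['side']['img'][160:260,230:370],None,fx=4,fy=4,interpolation=2)]
cv2.imwrite('pics/crop1.png',ims[0][...,::-1]);cv2.imwrite('pics/crop2.png',ims[1][...,::-1])
E
```

```text
scene 0 red [ 38  12  13  17 102] [283.9 199.4] top 287.5 192 z45: [0.6257 0.2475]
scene 0 green [41 31 12 14 87] [286.7 217.6] top 289.0 211 z45: [0.5691 0.2674]
scene 0 white [ 0  0 18  8 99] [248.1 182.9] top 248.0 180 z45: [0.7196 0.2917]
scene 0 white [   0    0   70   40 1234] [279.1 200.2] top 308.0 180 z45: [0.6283 0.2574]
scene 0 white [28 30 10  9 64] [272.3 214.7] top 272.5 210 z45: [0.5916 0.2889]
scene 0 white [ 52  53  18  17 148] [303.4 243.8] top 308.5 233 z45: [0.4858 0.2723]
scene 1 yellow [ 36   8  18  19 142] [379.3 186.6] top 384.0 178 z45: [0.5641 0.0472]
scene 1 green [41 28  7 13 75] [379.1 203.9] top 378.0 198 z45: [0.5144 0.0823]
scene 1 white [ 35   0  30  13 135] [385.1 175.9] top 396.5 170 z45: [0.5914 0.0123]
scene 1 white [  0  20  11  45 303] [338.8 211.5] top 335.0 190 z45: [0.5342 0.1674]
scene 1 white [14 24  6 16 80] [351.3 202.1] top 349.5 194 z45: [0.5478 0.1292]
scene 1 white [25 29 12  8 73] [365.  202.8] top 365.0 199 z45: [0.5318 0.1058]
side 0 red [ 35  13  17  26 196] [283.1 189.7] top 287.0 178 z45: [0.614  0.1719]
side 0 green [41 43 12  
[... 272 characters left out ...]
71.0 224 z45: [0.5847 0.3324]
side 0 white [ 1 83 23  7 95] [250.9 251.7] top 249.0 248 z45: [0.569  0.4205]
side 0 white [26 82 20  8 83] [276.  250.7] top 274.6666666666667 247 z45: [0.5341 0.4075]
side 1 yellow [35 13 13 20 97] [340.7 161.5] top 344.2 153 z45: [ 0.5483 -0.0326]
side 1 green [37 38 13  6 36] [342.9 180.4] top 338.5 178 z45: [0.5118 0.0898]
side 1 white [   0    0   60   48 1005] [336.4 165. ] top 347.0 140 z45: [ 0.5514 -0.005 ]
side 1 white [  0   4  26  12 221] [311.9 150. ] top 321.5 144 z45: [ 0.6432 -0.1061]
side 1 white [11 44 18  7 46] [320.9 186.7] top 314.5 184 z45: [0.5458 0.1362]
side 1 white [  0  51  19  21 194] [304.9 202.6] top 305.0 191 z45: [0.5507 0.2228]
```

View pics/wrist.png

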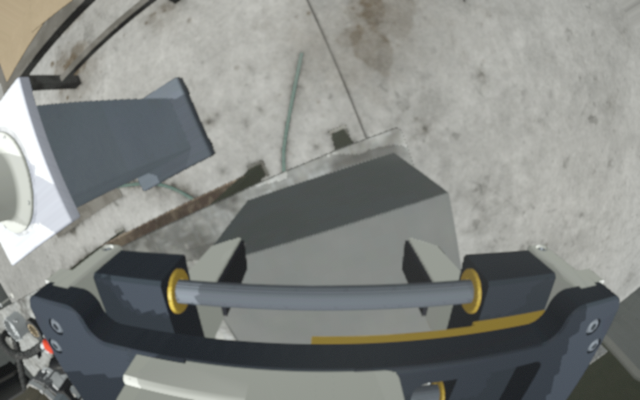

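The wrist picture shows only the cabinet under the gripper, so I go to the enlarged crops.

View pics/crop1.png

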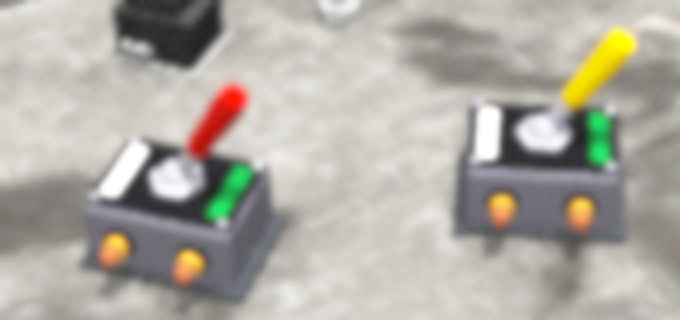

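View pics/crop2.png

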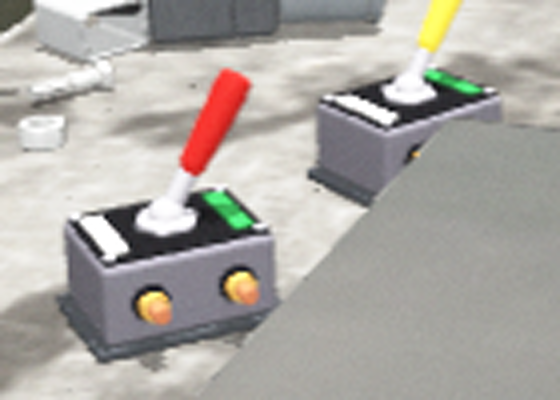

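Crop 1 (scene) shows the red unit's white stripe at (261,212), green at (287,218) and lever tip at (289,193). Crop 2 (side) shows white at (256,219), green at (287,212.5) and the tip at (288,180).

Run:
```python
import pickle,numpy as np
from h import *
np.set_printoptions(precision=4,suppress=True)
d=pickle.load(open('d.pkl','rb'));s,e=d['scene'],d['side']
for nm,g,w,t in(('red',((286.9,217.9),(286.9,212.3)),((261,212),(255.75,219)),((288.5,193.5),(287.8,180.5))),('yel',((379.3,204.2),(342.9,180.4)),((351.4,202.8),(320.9,186.9)),((385.5,180.5),(345,155)))):
    G=np.array([plane(c,p,.0455) for c,p in zip((s,e),g)]);W=np.array([plane(c,p,.0455) for c,p in zip((s,e),w)])
    C=(G.mean(0)+W.mean(0))/2; x=W.mean(0)-G.mean(0)
    print(nm,G[:,:2],W[:,:2],'C',C,'len',np.linalg.norm(x),'yaw',np.degrees(np.arctan2(x[1],x[0])))
    T,r=tri(s,t[0],e,t[1]); u=x/np.linalg.norm(x); print('tip',T,r,'along',(T-C)@u,'across',(T-C)@[-u[1],u[0],0])
# Cabinet top corners (side view): left-back, etc.
for z in (0,.1,.2,.25): print(z,[plane(e,p,z)[:2] for p in((325,190),(270,283),(493,210))])
```

```text
red [[0.5681 0.2675]
 [0.5678 0.2726]] [[0.6108 0.3055]
 [0.6099 0.313 ]] C [0.5891 0.2897 0.0455] len 0.057755540339115015 yaw 42.742902993449036
tip [0.5691 0.2594 0.1017] [0.0009, 0.0009] along -0.03521747368639649 across -0.008613336779205494
yel [[0.5134 0.0826]
 [0.5118 0.0897]] [[0.5458 0.1302]
 [0.5455 0.1375]] C [0.5291 0.11   0.0455] len 0.05806043299163732 yaw 55.301200437714606
tip [0.514  0.0712 0.0977] [0.0028, 0.0028] along -0.04059239956931571 across -0.009646610291002089
0 [array([0.5656, 0.0415]), array([0.5384, 0.4266]), array([0.2098, 0.0598])]
0.1 [array([0.4933, 0.2839]), array([0.4733, 0.5679]), array([0.2311, 0.2974])]
0.2 [array([0.421 , 0.5263]), array([0.4082, 0.7091]), array([0.2523, 0.535 ])]
0.25 [array([0.3849, 0.6476]), array([0.3756, 0.7797]), array([0.2629, 0.6538])]
```

```bash
cat >> h.py <<'E'
import cv2
from scipy.spatial.transform import Rotation as Ro
C=np.array([.589,.2885]); YAW=np.radians(42.7)
U=np.array([np.cos(YAW),np.sin(YAW)])
def rot(sgn):
    x=np.r_[sgn*U,0]; z=np.array([0,0,-1.]); return Ro.from_matrix(np.c_[x,np.cross(z,x),z]).as_rotvec()
def P(a,z,b=0): return np.r_[C+a*U+b*np.array([-U[1],U[0]]),z]
E
python3 - <<'E'
import pickle
from h import *
from plant import arm
np.set_printoptions(precision=3,suppress=True)
d=pickle.load(open('d.pkl','rb'));s,e=d['scene'],d['side']
for p in((325,190),(270,283)): print('cab',tri(s,(183,263),e,p))
for g in(1,-1):
    for a,z in((-.08,.28),(-.08,.085),(-.006,.085)): print(g,a,z,arm.inverse_kinematics(P(a,z),rot(g)))
E
```

```text
cab (array([0.426, 0.484, 0.174]), [0.0109, 0.0109])
cab (array([0.52 , 0.483, 0.052]), [0.0139, 0.0139])
1 -0.08 0.28 [-0.497  0.294  0.043  1.685 -0.014  1.163 -1.276]
1 -0.08 0.085 [-0.515  0.519  0.067  1.853 -0.048  0.772 -1.248]
1 -0.006 0.085 [-0.546  0.622  0.073  1.667 -0.056  0.854 -1.276]
-1 -0.08 0.28 [-0.061  0.335 -0.505  1.67   0.173  1.182  1.707]
-1 -0.08 0.085 [-0.074  0.573 -0.505  1.837  0.365  0.825  1.553]
-1 -0.006 0.085 [-0.135  0.681 -0.509  1.651  0.397  0.915  1.521]
```

Run:
```python
import pickle
from h import *
from plant import arm
s=arm.get_state(); p=np.array(s['tcp_pos']); p[2]=.32
arm.move_linear(p,max_speed=.2)
arm.move_ptp(P(-.08,.28),rot(1))
arm.set_gripper(0.0)
s=arm.get_state(); c=arm.capture('wrist'); print(s['clock'],s['tcp_pos'],s['opening'],s['ft_force'])
pickle.dump((s,c),open('w.pkl','wb')); cv2.imwrite('pics/w2.png',c['img'][...,::-1])
```

```text
3.9 [0.53022625 0.23424459 0.27999895] 0.0002594007599020709 [-0.05738595  0.53872133  0.05876889]
```

View pics/w2.png

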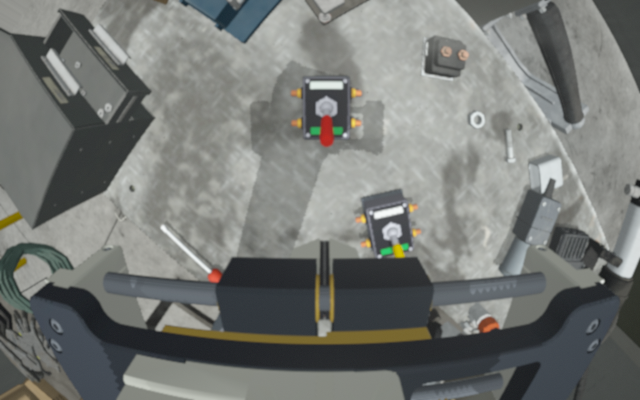

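The wrist picture shows the red isolator upright in the image and aligned with the closed fingers (column 324): white stripe at (325.5,86), green at (327,131), lever tip at (327,140). The yellow one is to the right at (392,230). I cast these rays as a check, then push.

Run:
```python
import pickle
from h import *
np.set_printoptions(precision=4,suppress=True)
s,c=pickle.load(open('w.pkl','rb'));H=c['hand_eye'];R=Ro.from_rotvec(s['eef_rot']).as_matrix()
def pt(p,z):
    v=np.array([(p[0]-c['cx'])/c['fx'],(p[1]-c['cy'])/c['fy']]);t=np.linalg.norm(v)
    d=R@H[:3,:3]@np.r_[v/t*np.sin(t),np.cos(t)]; o=s['tcp_pos']+R@H[:3,3]
    return o+d*(z-o[2])/d[2]
for n,p,z in(('white',(325.5,86),.0455),('green',(327,131),.0455),('tip',(327,139),.104),('yel lever tip',(400,253),.104)):
    X=pt(p,z)[:2]-C; print(n,X+C,'along',X@U,'across',X@[-U[1],U[0]])
```

```text
white [0.6104 0.3072] along 0.028398899760864592 across -0.0007131972588933425
green [0.5696 0.267 ] along -0.0288677054283941 across -0.002639108868340617
tip [0.5664 0.2647] along -0.03278135515202892 across -0.0021820443528145867
yel lever tip [0.5267 0.1045] along -0.1705490780405987 across -0.09296093371890916
```

Run:
```python
from h import *
from plant import arm
b=-.0017
arm.move_linear(P(-.08,.085,b),max_speed=.15)
hit=arm.move_linear(P(-.006,.085,b),max_speed=.04,stop_force=25)
s=arm.get_state();print(hit,s['clock'],s['tcp_pos'],P(-.006,.085,b),s['ft_force'])
arm.move_linear(P(-.05,.085,b),max_speed=.1)
arm.move_linear(P(-.08,.28,b),max_speed=.2)
s=arm.get_state();c=arm.capture('wrist');print(s['clock'],s['ft_force'])
cv2.imwrite('pics/w3.png',cv2.resize(c['img'][40:290,220:480],None,fx=2,fy=2)[...,::-1])
```

```text
False 7.4 [0.58566142 0.28301936 0.08501984] [0.58574338 0.28318169 0.085     ] [-0.62525052 -0.39100279  1.00843329]
9.125 [ 0.50042571 -0.15062391 -0.24600705]
```

View pics/w3.png

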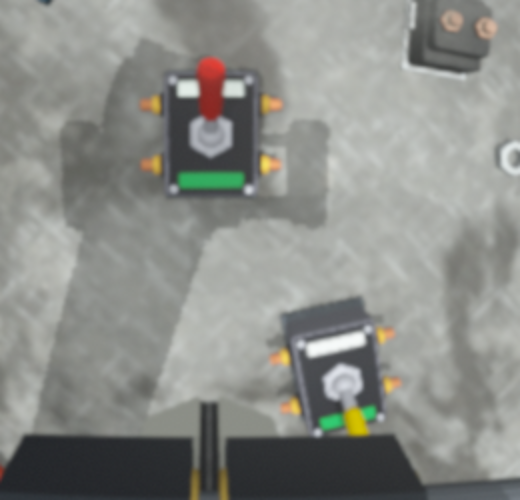

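The red lever now leans over the white stripe (crop pixel (211,75)), the yellow lever is still over its green stripe at (357,420), and the gripper is clear of everything.

```bash
python3 -c "
from plant import arm
print(arm.sign_off())"
```

```text
the job is handed in; nothing more can be done
None
```

The red isolator is switched off, with its lever resting over the white stripe; the yellow one is still on, the arm is clear, and the job was handed in at about 9 s of the 24 s allowed (no verdict was returned).

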